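# Try the glue syringes and reject the stiff ones

### The job

Try the two dry glue syringes in the wooden stand, the blue one first and then the orange one: press each plunger gently right home. If one stiffens on the way, so that it takes about 8 N and is still not home, stop there, do not force it (20 N splits the barrel), and put that syringe into the red reject tin; one that runs home stays standing in the stand with its plunger in. Leave everything else on the bench where it is.

Things in the scene. Friction and masses are not known exactly. Their poses are not given: they have to be found in the camera images.
- stand: fixed beech stand for the glue syringes, 70 mm (its x) by 200 mm (its y) by 60 mm high; origin at the centre of its underside. Two round bores 27 mm wide, 50 mm deep (floor 10 mm above the bench), upright, at 50 mm either side of the origin along its y. One syringe stands in each, nozzle down; which colour is in which bore varies.
- reject_tin: fixed red open tin with steel hoops for rejects: outer diameter 124 mm (126 over the hoops), 3 mm wall, 110 mm high, inner floor 4 mm up; origin at the centre of its underside
- blue_syringe: the loose white glue syringe with the blue plunger and blue ring, dry and empty, 50 to 85 g; origin at the nozzle's tip, z along the axis up to the plunger. Nozzle 8 mm wide to 14 mm above the origin, barrel 24 mm in diameter from there to 110 mm; the finger flange at its top (107 to 110 mm) is 46 mm along its own y but only 26 mm along its own x, so that the barrel is pinched from above across x, just below the flange (barrel stands 57 mm clear of the stand).
- blue_center (a point): centre of the blue syringe: on its axis, 60 mm above the nozzle's tip, 50 mm below the top of the flange; axes as the syringe
- blue_disc (a point): centre of the top face of the blue plunger's thumb disc (25 mm across, 4 mm thick), which is pressed down along the syringe's axis; it stands 53 mm minus the travel above the flange (8 mm when home)
- blue_plunger (a joint): travel into the barrel in m: 0 drawn right out (start 0 to 0.008), home at 0.043 to 0.047 (rubber piston at the barrel's end, 3 N/mm). A clean one runs home at 1 to 2 N; one with set glue does so at first, then, between 0.025 and 0.035, stiffens by 3 N/mm. When the push halts the force sags 2 or 3 N; let go, it springs back a few mm. Over 20 N splits the barrel.
- orange_syringe: the loose white glue syringe with the orange plunger and orange ring, dry and empty, 50 to 85 g; origin at the nozzle's tip, z along the axis up to the plunger. Nozzle 8 mm wide to 14 mm above the origin, barrel 24 mm in diameter from there to 110 mm; the finger flange at its top (107 to 110 mm) is 46 mm along its own y but only 26 mm along its own x, so that the barrel is pinched from above across x, just below the flange (barrel stands 57 mm clear of the stand).
- orange_center (a point): centre of the orange syringe: on its axis, 60 mm above the nozzle's tip, 50 mm below the top of the flange; axes as the syringe
- orange_disc (a point): centre of the top face of the orange plunger's thumb disc (25 mm across, 4 mm thick), which is pressed down along the syringe's axis; it stands 53 mm minus the travel above the flange (8 mm when home)
- orange_plunger (a joint): travel into the barrel in m: 0 drawn right out (start 0 to 0.008), home at 0.043 to 0.047 (rubber piston at the barrel's end, 3 N/mm). A clean one runs home at 1 to 2 N; one with set glue does so at first, then, between 0.025 and 0.035, stiffens by 3 N/mm. When the push halts the force sags 2 or 3 N; let go, it springs back a few mm. Over 20 N splits the barrel.
- glue_bottle: bystander, loose: yellow glue bottle with black cap, 60 mm wide, 160 mm high; origin under its centre
- pencil: bystander, loose: pencil, 170 mm long along its own x, 8 mm thick
- sanding_block: bystander, loose: cork sanding block 110 x 60 x 32 mm
- offcut_block: bystander, loose: offcut of wood 120 x 45 x 35 mm
- offcut_strip: bystander, loose: strip of wood 20 x 220 x 8 mm, long along its own y
- try_square: bystander, loose: carpenter's square lying flat, wooden stock 120 x 30 x 18 mm, steel blade 190 mm along its own y
There are look-alikes about, which are no part of the job. Leave any purple look-alike of the blue_syringe alone.

How it is judged:
By the outcome, as a careful person would: the job done as asked, in the order asked, and still so for the second after the job is handed in, with the robot touching nothing.
It also fails if it takes over 72 s, if anything falls off the work surface, if the arm or the gripper's body presses on something with over 40 N, if the wrist force passes 120 N, or if a joint passes its speed limit or range.

### The arm

A 7-joint arm with a two-finger parallel gripper is mounted at the origin on the work surface. World frame = base frame: x ahead of the robot, y to its left, z up, the work surface at z = 0. Lengths are in m, angles in rad, forces in N, time in s.
With the tool pointing down it reaches from about 0.425 to 1.025 m from the base axis. Payload 9.4 kg.
Tool frame: the origin (TCP) lies on the centre line of the jaws, within the pads' length; the fingertips stand ahead of it and the grasp point (between the pads) lies 5 mm behind it (robot.finger_overhang is the z of the fingertips in the tool frame, in m); z points along the fingers, x is the direction in which the jaws open and shut, and the axes are right-handed (so a half turn about z gives the same grasp; the last joint's range is limited). The gripper opens to 93 mm and grips with 3 to 60 N. Pads are 15 mm wide; open, the fingers measure 128 mm over their backs; the gripper's body (75 mm by 188 mm) begins 65 mm behind the grasp point.
Start: joints at [-0.077, 0.599, -0.003, 1.599, 0.002, 0.943, -0.08], TCP at [0.725, -0, 0.233] pointing down, gripper open.
Joint ranges: [-2.57, 2.57], [-0.35, 1.97], [-1.29, 1.29], [0.11, 2.56], [-1.05, 4.19], [0.11, 1.86], [-2.63, 2.63]. Speed limits (rad/s): [2.22, 2.22, 3.01, 3.01, 3.14, 3.14, 3.14].

### API

Orientations are given as a unit quaternion [w, x, y, z].
In Python, from workcell import robot gives the robot as it stands.
- The arm moves only by the tool carry_out, never from a script. Its argument "moves" is a list of rows, each a list of 7 numbers: the shift along the tool's x, y, z in m, then the turn, a rotation vector about the tool's x, y, z in rad, then the gripper's target within -1 to 1 (fully open at 1, half-way at 0, shut at -1). In form: [[x, y, z, ax, ay, az, jaw], ...]. A call has 1 to 20 rows; each row is the pose to reach, as a shift and turn from the pose commanded when the call began, along the tool's axes at that moment; what a row does not reach only later rows make up. A row lasts 1/10 s, in which the tool goes at most 50 mm and 8.59 degrees, less where a joint would pass 70% of its speed; a pose out of reach is approached as far as the arm can. A call with a gripper value outside its range is refused whole. The fingers move at their own pace and stop on an object; the grip force is fixed at half the most. Time passes only in rows, so rows that repeat a pose let the fingers close. It gives the time, the measured TCP pose, the force and the opening at its end, in the units of the state.
- robot.sense(): the state, without advancing time (a new reading comes with each control period).
- robot.camera(name): name is "scene" or "side" or "wrist"; returns a dict with "img" (400x640x3 uint8, red, green, blue), "K" (3x3 intrinsics, pixels), "rvec" (rotation vector, rad) and "tvec" (3), from world to camera coordinates, as OpenCV has them; the wrist camera has in their place "mount" (4x4, takes a point from camera to tool coordinates, whose origin is the TCP and whose axes are the tool frame's). Camera axes: x right, y down, z forward; pixel columns grow to the right and rows downward; lengths in m; the calibration is good to about 2 mm. A picture is of the moment at which its call begins: read the wrist's pose just before it. There is no depth.
- robot.job_done(): hands the job in, once; it reports no verdict.
The state is a dict: "clock": time; "qpos": joint angles; "qd": joint speeds; "joint_efforts": joint torques, N m; "position": TCP position; "tool_rot": TCP orientation; "contact_force": force on the tool from outside, world axes, zero at the start; "ft_torque": the same for the moment, N m; "width": finger opening in m.
Only numpy, scipy, OpenCV 4.12 (cv2) and the standard library are available. Lean on these libraries where they do the work, as an engineer would, in place of code of your own. Each camera call takes 0.05 s, during which the arm holds its last target.

## Working session

There is one attempt and no reset: what is moved stays moved. The work goes in short steps, Python scripts to look and compute and a tool call to move; the robot and the scene stay as the last step left them, time stands still between calls to the robot, and variables do not carry over. Pictures are saved under pics/ and viewed, and the job is handed in when it is done.

Besides the shell and the picture viewer there is one more tool, called after "Request:" as name(argument=value, ...) on one line, values as JSON. carry_out: Moves the arm, as the interface text tells. Its arguments: {"type":"object","properties":{"moves":{"type":"array"}},"required":["moves"]}

```bash
mkdir -p pics; ls; cat > h.py <<'E'
import numpy as np, cv2
from workcell import robot
def snap(n,fn):
    c=robot.camera(n); cv2.imwrite('pics/'+fn,c['img'][:,:,::-1]); np.savez('pics/'+fn+'.npz',**c); return c
E
python3 - <<'E'
from h import *
s=robot.sense(); print({k:np.round(v,3) for k,v in s.items()}, robot.finger_overhang)
for n in ['scene','side','wrist']:
    c=snap(n,n+'0.png'); print(n,{k:np.round(v,3).tolist() for k,v in c.items() if k!='img'})
E
```

```text
pics
{'clock': np.float64(0.0), 'qpos': array([-0.077,  0.6  , -0.003,  1.6  ,  0.002,  0.943, -0.08 ]), 'qd': array([-0.001, -0.001,  0.003,  0.001,  0.001, -0.   ,  0.   ]), 'joint_efforts': array([ 1.0000e-03, -7.6506e+01,  1.4980e+00, -2.5234e+01, -5.2000e-02,
        1.7000e-02,  0.0000e+00]), 'position': array([ 0.725, -0.   ,  0.232]), 'tool_rot': array([ 0.   ,  1.   ,  0.   , -0.001]), 'contact_force': array([ 0.589,  0.285, -1.2  ]), 'ft_torque': array([ 0.021, -0.04 , -0.003]), 'width': np.float64(0.093)} 0.014
scene {'K': [[454.678, 0.0, 324.588], [0.0, 454.678, 195.914], [0.0, 0.0, 1.0]], 'rvec': [2.424, 0.925, -0.272], 'tvec': [-0.395, -0.31, 1.704]}
side {'K': [[513.784, 0.0, 321.624], [0.0, 513.784, 202.007], [0.0, 0.0, 1.0]], 'rvec': [2.196, -0.824, 0.354], 'tvec': [-0.474, 0.336, 1.286]}
wrist {'K': [[286.558, 0.0, 317.693], [0.0, 286.558, 196.919], [0.0, 0.0, 1.0]], 'mount': [[1.0, 0.001, 0.001, 0.001], [-0.001, 0.953, 0.303, -0.085], [-0.001, -0.303, 0.953, -0.152], [0.0, 0.0, 0.0, 1.0]]}
```

View pics/scene0.png

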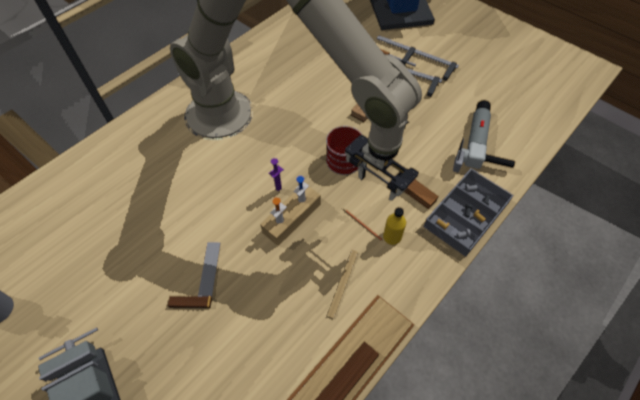

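View pics/side0.png

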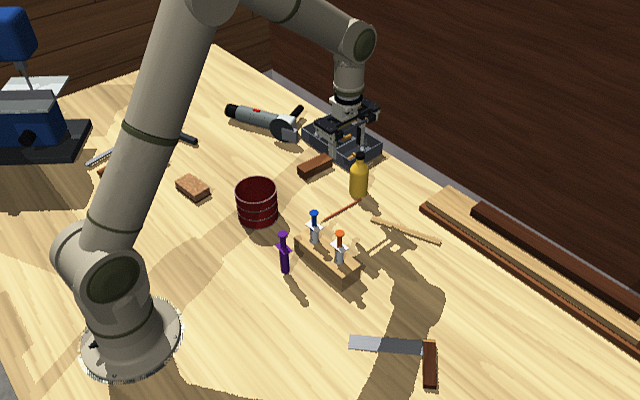

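View pics/wrist0.png

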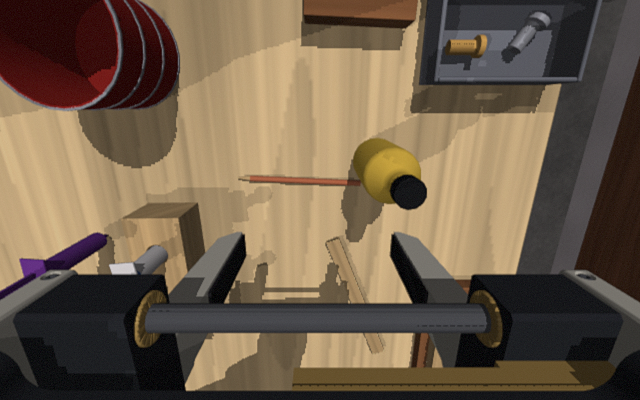

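Look-alikes for the syringes in the scene view: blue plunger at (301,180), orange at (278,203), and purple at (276,165), which stands outside the stand and is to be left alone. I'll check these in a close crop and triangulate.

```bash
cat >> h.py <<'E'
def P(c):
    R=cv2.Rodrigues(c['rvec'])[0]; return R,np.array(c['tvec']).reshape(3),c['K']
def ray(c,uv,):
    R,t,K=P(c); d=R.T@np.linalg.inv(K)@np.array([uv[0],uv[1],1.]); o=-R.T@t; return o,d/np.linalg.norm(d)
def onz(c,uv,z):
    o,d=ray(c,uv); return o+d*(z-o[2])/d[2]
def tri(rs):
    A=sum(np.eye(3)-np.outer(d,d) for o,d in rs); b=sum((np.eye(3)-np.outer(d,d))@o for o,d in rs); p=np.linalg.solve(A,b)
    return p,[np.linalg.norm((np.eye(3)-np.outer(d,d))@(p-o)) for o,d in rs]
def wristcam(c,s):
    from scipy.spatial.transform import Rotation as Ro
    q=s['tool_rot']; T=np.eye(4); T[:3,:3]=Ro.from_quat([q[1],q[2],q[3],q[0]]).as_matrix(); T[:3,3]=s['position']
    W=np.linalg.inv(T@np.array(c['mount'])); c=dict(c); c['rvec']=cv2.Rodrigues(W[:3,:3])[0]; c['tvec']=W[:3,3]; return c
def proj(c,p): return cv2.projectPoints(np.array(p,float).reshape(-1,3),np.array(c['rvec'],float),np.array(c['tvec'],float),c['K'],None)[0].reshape(-1,2)
def blobs(img,h0,h1,smin,roi,vmin=60,amin=6):
    hsv=cv2.cvtColor(img,cv2.COLOR_RGB2HSV); m=cv2.inRange(hsv,(h0,smin,vmin),(h1,255,255))
    k=np.zeros_like(m);x0,y0,x1,y1=roi;k[y0:y1,x0:x1]=255;m&=k
    n,l,st,ce=cv2.connectedComponentsWithStats(m); return [(st[i].tolist(),ce[i].round(1).tolist()) for i in range(1,n) if st[i][4]>=amin]
E
python3 - <<'E'
from h import *
sc=dict(np.load('pics/scene0.png.npz'));sd=dict(np.load('pics/side0.png.npz'))
a=cv2.resize(sc['img'][145:250,240:380],None,fx=4,fy=4,interpolation=cv2.INTER_CUBIC)
b=cv2.resize(sd['img'][170:300,225:425],None,fx=4,fy=4,interpolation=cv2.INTER_CUBIC)
cv2.imwrite('pics/ca.png',a[:,:,::-1]);cv2.imwrite('pics/cb.png',b[:,:,::-1])
for nm,c,roi in (('sc',sc,(265,150,325,225)),('sd',sd,(270,195,360,280))):
    print(nm,'blue',blobs(c['img'],100,122,130,roi)); print(nm,'or',blobs(c['img'],5,14,190,roi,150))
E
```

```text
sc blue [([297, 177, 7, 11, 42], [300.0, 180.6])]
sc or [([274, 199, 6, 5, 26], [276.3, 200.9])]
sd blue [([310, 210, 8, 17, 78], [313.6, 216.1])]
sd or [([335, 230, 9, 7, 44], [339.3, 232.9])]
```

View pics/ca.png

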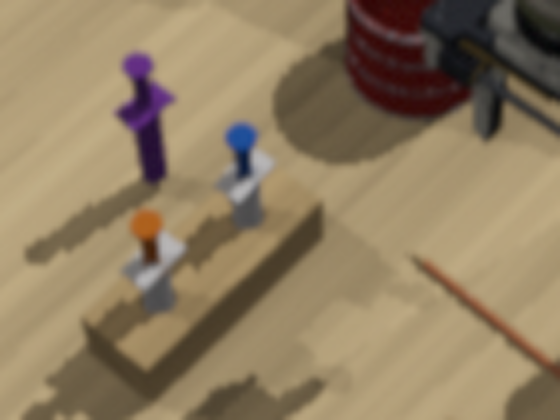

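View pics/cb.png

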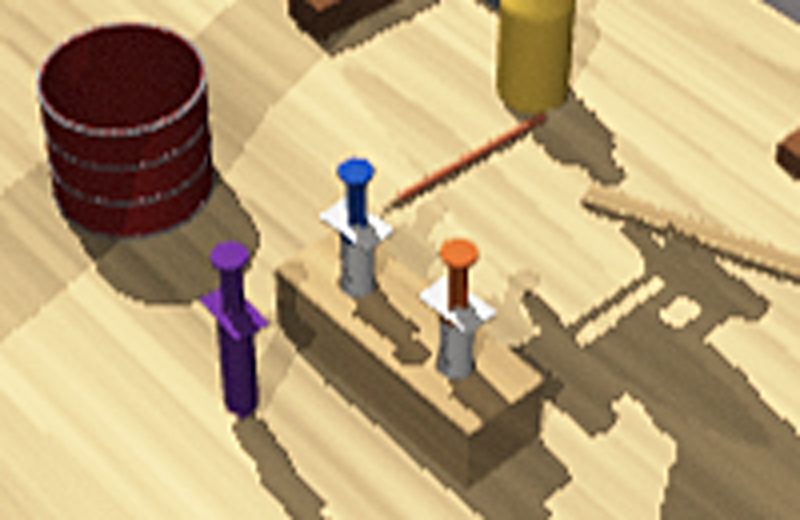

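Blue and orange stand in the stand, discs at scene (300,179) and (276,200.6), side (313.6,212.6) and (339.6,233). The purple one stands free at scene (276,165).

```bash
python3 - <<'E'
from h import *
sc=dict(np.load('pics/scene0.png.npz'));sd=dict(np.load('pics/side0.png.npz'))
def C(c,u,v): return ((240,145) if c is sc else (225,170))+np.array([u,v])/4-0.375
for n,a,b in (('blue',(241,136),(355,171)),('orange',(147,224),(459,254)),('purple',(138,66),(230,256))):
    p,e=tri([ray(sc,C(sc,*a)),ray(sd,C(sd,*b))]); print(n,p.round(4),np.round(e,4))
print('tin rim',onz(sd,C(sd,122,79),.11))
for u in ((40,85),(206,85),(122,26),(122,132)): print(onz(sd,C(sd,*u),.11).round(3))
# stand top corners in side
for u in ((276,272),(468,432),(545,378)): print('st sd',onz(sd,C(sd,*u),.06).round(3))
for u in ((86,322),(150,372),(322,204)): print('st sc',onz(sc,C(sc,*u),.06).round(3))
# flange tips at z~.12
for n,z,ts in (('b',.12,((322,217),(390,232),(360,206),(350,243))),('o',.12,((422,298),(492,313),(462,288),(455,328)))):
    print(n,[onz(sd,C(sd,*t),z).round(3).tolist() for t in ts])
for n,z,ts in (('b',.12,((218,184),(273,163))),('o',.12,((122,269),(187,247)))):
    print(n,'sc',[onz(sc,C(sc,*t),z).round(3).tolist() for t in ts])
E
```

```text
blue [ 0.518  -0.0957  0.1696] [0.0006 0.0006]
orange [ 0.5199 -0.1954  0.1677] [0. 0.]
purple [ 0.4115 -0.0972  0.1626] [0.0007 0.0007]
tin rim [0.49101101 0.14155635 0.11      ]
[0.441 0.176 0.11 ]
[0.534 0.095 0.11 ]
[0.527 0.192 0.11 ]
[0.457 0.094 0.11 ]
st sd [ 0.482 -0.049  0.06 ]
st sd [ 0.487 -0.243  0.06 ]
st sd [ 0.557 -0.243  0.06 ]
st sc [ 0.492 -0.247  0.06 ]
st sc [ 0.559 -0.245  0.06 ]
st sc [ 0.554 -0.049  0.06 ]
b [[0.505, -0.075, 0.12], [0.53, -0.116, 0.12], [0.531, -0.084, 0.12], [0.503, -0.106, 0.12]]
o [[0.506, -0.176, 0.12], [0.532, -0.216, 0.12], [0.532, -0.187, 0.12], [0.505, -0.209, 0.12]]
b sc [[0.51, -0.116, 0.12], [0.528, -0.075, 0.12]]
o sc [[0.509, -0.217, 0.12], [0.532, -0.172, 0.12]]
```

Request:
carry_out(moves=[[-0.04,0.02,0,0,0,0,-1],[-0.08,0.04,0,0,0,0,-1],[-0.12,0.06,0,0,0,0,-1],[-0.16,0.075,0,0,0,0,-1],[-0.19,0.09,0,0,0,0,-1],[-0.207,0.096,0,0,0,0,-1],[-0.207,0.096,0,0,0,0,-1],[-0.207,0.096,0,0,0,0,-1],[-0.207,0.096,0,0,0,0,-1],[-0.207,0.096,0,0,0,0,-1]])

```text
clock: 1.15
position: [0.519, -0.0954, 0.2324]
tool_rot: [-0.0, 1.0, 0.001, 0.0]
contact_force: [0.4, 0.7, 0.0]
width: 0.0175
```

```bash
python3 - <<'E'
from h import *
s=robot.sense();c=snap('wrist','w1.png'); print(s['clock'],s['position'].round(4),s['tool_rot'].round(4),s['contact_force'].round(2),s['width'])
w=wristcam(c,s); print(proj(w,[[.518,-.0957,.169],[.52,-.1954,.168],[.4115,-.097,.1626],[.491,.1416,.11]]).round(1))
snap('side','s1.png')
E
```

```text
1.15 [ 0.519  -0.0954  0.2324] [-1.e-04  1.e+00  5.e-04  1.e-04] [0.37 0.67 0.03] 0.017524456153942873
[[ 315.6  217.3]
 [ 317.8  318.5]
 [ 187.   215.7]
 [ 280.  -106.2]]
```

View pics/w1.png

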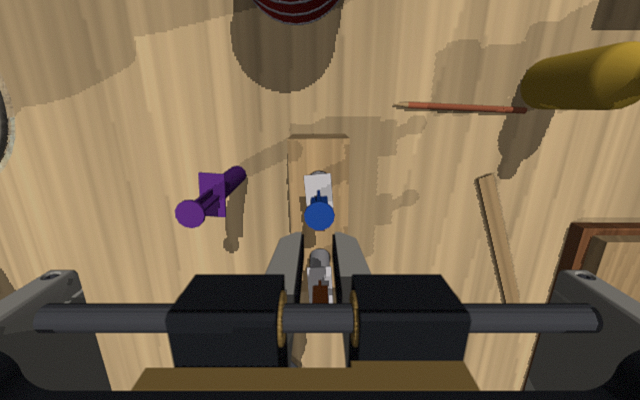

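View pics/s1.png

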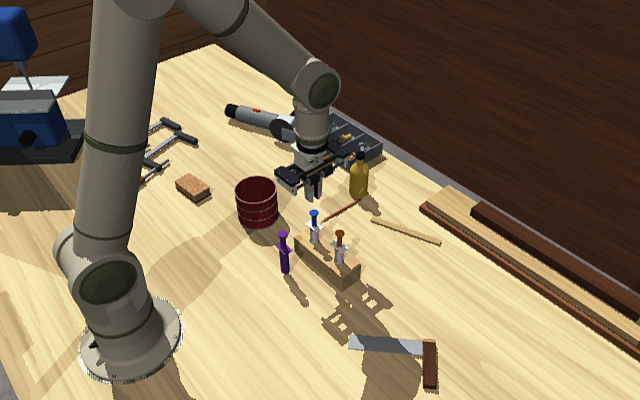

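The wrist view shows the blue disc at (319,216), directly below the jaws, with the purple one at (190,214) beside the stand. I'll go down to just above the disc.

Request:
carry_out(moves=[[0.001,0,0.0,0,0,0,-1],[0.001,0,0.01,0,0,0,-1],[0.001,0,0.025,0,0,0,-1],[0.001,0,0.037,0,0,0,-1],[0.001,0,0.04,0,0,0,-1],[0.001,0,0.04,0,0,0,-1],[0.001,0,0.04,0,0,0,-1],[0.001,0,0.04,0,0,0,-1]])

```text
clock: 2.05
position: [0.5193, -0.0961, 0.1931]
tool_rot: [0.0, 1.0, -0.0, 0.0]
contact_force: [-0.6, 0.2, -0.3]
width: 0.0009
```

```bash
python3 - <<'E'
from h import *
a=snap('scene','sc2.png')['img'][145:250,240:380];b=snap('side','s2.png')['img'][170:300,270:400]
cv2.imwrite('pics/c2.png',np.hstack([cv2.resize(a[:105,:130],(390,390),interpolation=2),cv2.resize(b,(390,390),interpolation=2)])[:,:,::-1])
E
```

```text
(no output)
```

View pics/c2.png

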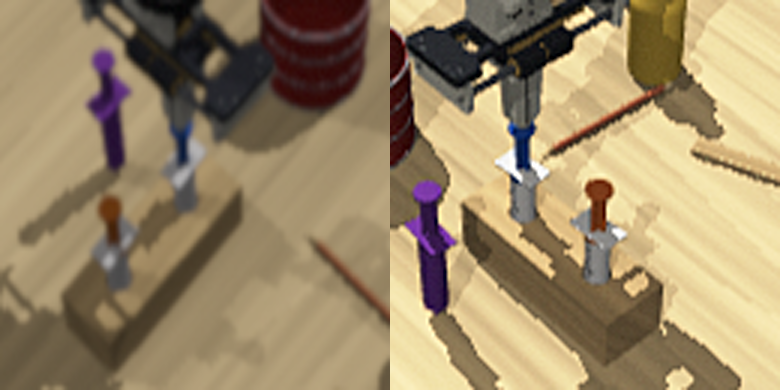

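Fingertips sit centred over the blue disc. I'll press through the free stroke to a travel of about 22 mm.

Request:
carry_out(moves=[[0,0,0.003,0,0,0,-1],[0,0,0.006,0,0,0,-1],[0,0,0.009,0,0,0,-1],[0,0,0.011,0,0,0,-1],[0,0,0.013,0,0,0,-1],[0,0,0.015,0,0,0,-1]])

```text
clock: 2.75
position: [0.5191, -0.096, 0.1775]
tool_rot: [0.0, 1.0, 0.0, 0.0]
contact_force: [-0.1, -0.5, 1.0]
width: 0.0005
```

Request:
carry_out(moves=[[0,0,0.002,0,0,0,-1],[0,0,0.004,0,0,0,-1],[0,0,0.006,0,0,0,-1],[0,0,0.008,0,0,0,-1],[0,0,0.01,0,0,0,-1],[0,0,0.011,0,0,0,-1],[0,0,0.012,0,0,0,-1],[0,0,0.013,0,0,0,-1]])

```text
clock: 3.55
position: [0.519, -0.096, 0.1646]
tool_rot: [0.0, 1.0, 0.0, 0.0]
contact_force: [-0.0, 0.7, 2.4]
width: 0.0002
```

Now 1 mm per row, in short calls.

Request:
carry_out(moves=[[0,0,0.001,0,0,0,-1],[0,0,0.002,0,0,0,-1]])

```text
clock: 3.75
position: [0.519, -0.096, 0.1626]
tool_rot: [0.0, 1.0, 0.0, 0.0]
contact_force: [0.3, -0.4, 1.0]
width: 0.0007
```

Request:
carry_out(moves=[[0,0,0.001,0,0,0,-1],[0,0,0.002,0,0,0,-1]])

```text
clock: 3.95
position: [0.519, -0.096, 0.1606]
tool_rot: [0.0, 1.0, 0.0, 0.0]
contact_force: [0.4, 1.0, 1.3]
width: 0.0007
```

Request:
carry_out(moves=[[0,0,0.0005,0,0,0,-1],[0,0,0.001,0,0,0,-1]])

```text
clock: 4.15
position: [0.519, -0.096, 0.1596]
tool_rot: [0.0, 1.0, -0.0, -0.0]
contact_force: [-0.5, -0.9, 2.0]
width: 0.0005
```

Request:
carry_out(moves=[[0,0,0.0005,0,0,0,-1],[0,0,0.001,0,0,0,-1]])

```text
clock: 4.35
position: [0.519, -0.096, 0.1586]
tool_rot: [0.0, 1.0, 0.0, 0.0]
contact_force: [0.2, 0.2, 1.8]
width: 0.0004
```

Request:
carry_out(moves=[[0,0,0.0005,0,0,0,-1],[0,0,0.001,0,0,0,-1]])

```text
clock: 4.55
position: [0.519, -0.0961, 0.1576]
tool_rot: [0.0, 1.0, -0.0, 0.0]
contact_force: [-0.3, 0.3, 1.2]
width: 0.0003
```

Request:
carry_out(moves=[[0,0,0.0005,0,0,0,-1],[0,0,0.001,0,0,0,-1]])

```text
clock: 4.75
position: [0.5191, -0.096, 0.1566]
tool_rot: [0.0, 1.0, 0.0, 0.0]
contact_force: [-0.5, 0.0, 3.8]
width: 0.0002
```

Request:
carry_out(moves=[[0,0,0.0005,0,0,0,-1],[0,0,0.001,0,0,0,-1]])

```text
clock: 4.95
position: [0.5193, -0.096, 0.1558]
tool_rot: [0.0, 1.0, 0.0, 0.0]
contact_force: [-0.4, -0.5, 6.7]
width: 0.0005
```

Request:
carry_out(moves=[[0,0,0.0005,0,0,0,-1]])

```text
clock: 5.05
position: [0.5194, -0.0961, 0.1555]
tool_rot: [0.0, 1.0, 0.0, 0.0]
contact_force: [-1.1, 0.8, 7.2]
width: 0.0003
```

Request:
carry_out(moves=[[0,0,0.0003,0,0,0,-1]])

```text
clock: 5.15
position: [0.5195, -0.0961, 0.1553]
tool_rot: [0.0, 1.0, 0.0, 0.001]
contact_force: [0.1, -0.9, 7.8]
width: 0.0004
```

Blue stiffened from about 30 mm of travel and reached 7.8 N at about 32 mm, short of home, so it is a reject. I'll back off straight up and open the jaws.

Request:
carry_out(moves=[[0,0,-0.02,0,0,0,-1],[0,0,-0.05,0,0,0,0.3],[0,0,-0.08,0,0,0,0.3],[0,0,-0.08,0,0,0,0.3],[0,0,-0.08,0,0,0,0.3],[0,0,-0.08,0,0,0,0.3],[0,0,-0.08,0,0,0,0.3],[0,0,-0.08,0,0,0,0.3],[0,0,-0.08,0,0,0,0.3]])

```text
clock: 6.05
position: [0.5188, -0.096, 0.2342]
tool_rot: [-0.0, 1.0, 0.0, -0.001]
contact_force: [-0.2, -0.5, -0.1]
width: 0.0585
```

```bash
python3 - <<'E'
from h import *
s=robot.sense();c=snap('wrist','w3.png'); print(s['clock'],s['position'].round(4),s['contact_force'].round(2),s['width'])
w=wristcam(c,s); print(proj(w,[[.52,-.096,.145],[.4115,-.097,.1626],[.52,-.096,.12]]).round(1))
roi=(150,150,420,290)
print(blobs(c['img'],100,122,120,roi),blobs(c['img'],130,150,100,roi))
snap('side','s3.png')
E
```

```text
6.05 [ 0.5188 -0.096   0.2342] [-0.22 -0.51 -0.06] 0.05851109598522888
[[318.4 206.2]
 [188.3 214.3]
 [318.3 197.7]]
[([309, 190, 26, 27, 534], [321.6, 203.7])] [([177, 166, 69, 60, 1730], [208.0, 196.8])]
```

View pics/w3.png

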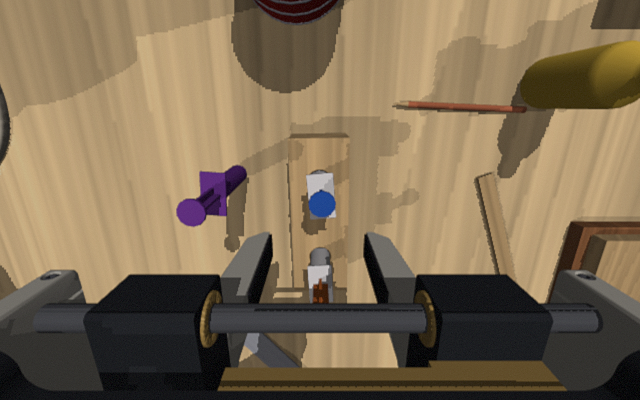

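Blue's flange is square to the jaws at (321,204). The purple syringe stands 107 mm away in the jaw direction, just at the edge of the gripper body's reach. I'll tilt the tool 3° so that end of the body lifts clear of it.

Request:
carry_out(moves=[[0.002,0,0.01,0,-0.05,0,0.3],[0.002,0,0.035,0,-0.05,0,0.3],[0.002,0,0.07,0,-0.05,0,0.3],[0.002,0,0.095,0,-0.05,0,0.3],[0.002,0,0.104,0,-0.05,0,0.3],[0.002,0,0.104,0,-0.05,0,0.3],[0.002,0,0.104,0,-0.05,0,0.3]])

```text
clock: 6.85
position: [0.5215, -0.0961, 0.1316]
tool_rot: [0.0, 1.0, -0.0, -0.025]
contact_force: [0.1, -0.6, 0.6]
width: 0.0603
```

```bash
python3 - <<'E'
from h import *
s=robot.sense();print(s['position'].round(4),s['contact_force'].round(2),s['width'])
b=snap('side','s4.png')['img'][160:290,250:400];a=snap('scene','sc4.png')['img'][120:230,230:360]
cv2.imwrite('pics/c4.png',np.hstack([cv2.resize(a,(390,330),interpolation=2),cv2.resize(b,(390,330),interpolation=2)])[:,:,::-1])
snap('wrist','w4.png')
E
```

```text
[ 0.5215 -0.0961  0.1316] [ 0.08 -0.55  0.57] 0.0603490979560367
```

View pics/c4.png

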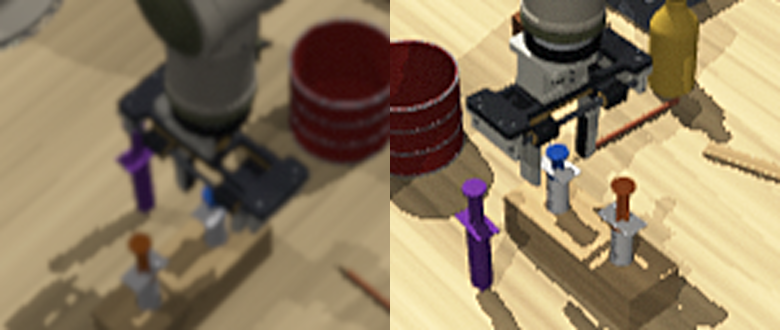

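View pics/w4.png

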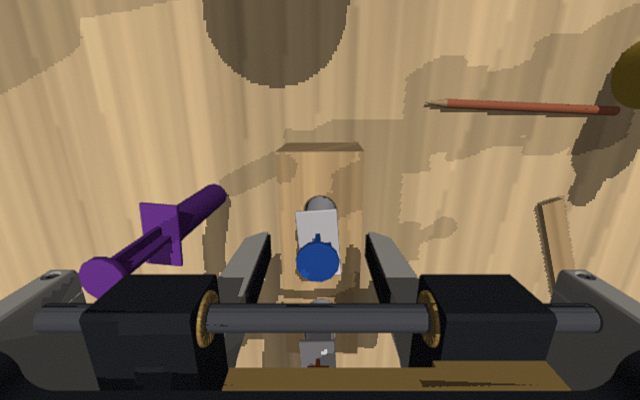

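Request:
carry_out(moves=[[0.0005,0,0.01,0,0,0,0.3],[0.001,0,0.02,0,0,0,0.3],[0.0015,0,0.03,0,0,0,0.3],[0.0015,0,0.036,0,0,0,0.3],[0.0015,0,0.04,0,0,0,0.3],[0.0015,0,0.0415,0,0,0,0.3],[0.0015,0,0.0415,0,0,0,0.3]])

```text
clock: 7.7
position: [0.5204, -0.096, 0.0891]
tool_rot: [-0.0, 1.0, 0.0, -0.025]
contact_force: [-0.2, -0.1, 0.3]
width: 0.0602
```

```bash
python3 - <<'E'
from h import *
s=robot.sense();print(s['position'].round(4),s['contact_force'].round(2),s['width'])
b=snap('side','s5.png')['img'][160:290,250:400];a=snap('wrist','w5.png')['img']
cv2.imwrite('pics/c5.png',np.hstack([cv2.resize(a,(400,250)),cv2.resize(b,(390,250),interpolation=2)])[:,:,::-1])
E
```

```text
[ 0.5204 -0.096   0.0891] [-0.16 -0.13  0.31] 0.06020760941150724
```

View pics/c5.png

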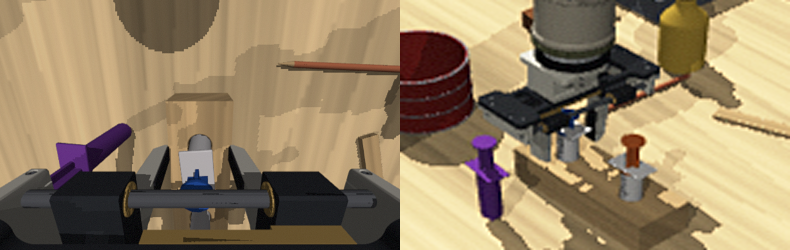

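The purple one is undisturbed and there is no contact force. Closing on the barrel.

Request:
carry_out(moves=[[0,0,0,0,0,0,-1],[0,0,0,0,0,0,-1],[0,0,0,0,0,0,-1],[0,0,0,0,0,0,-1],[0,0,0,0,0,0,-1],[0,0,0,0,0,0,-1],[0,0,0,0,0,0,-1],[0,0,0,0,0,0,-1]])

```text
clock: 8.6
position: [0.5205, -0.096, 0.0893]
tool_rot: [0.0, 1.0, 0.0, -0.025]
contact_force: [0.0, -0.2, 0.2]
width: 0.0249
```

Request:
carry_out(moves=[[-0.0005,0,-0.01,0,0,0,-1],[-0.001,0,-0.02,0,0,0,-1],[-0.0015,0,-0.03,0,0,0,-1],[-0.0015,0,-0.03,0,0,0,-1]])

```text
clock: 9.0
position: [0.5212, -0.0962, 0.1211]
tool_rot: [0.0, 1.0, -0.0, -0.024]
contact_force: [0.1, -0.8, -0.7]
width: 0.025
```

```bash
python3 - <<'E'
from h import *
s=robot.sense();print(s['position'].round(4),s['contact_force'].round(2),s['width'])
b=snap('side','s6.png')['img'][160:290,250:400];a=snap('wrist','w6.png')['img']
cv2.imwrite('pics/c6.png',np.hstack([cv2.resize(a,(400,250)),cv2.resize(b,(390,250),interpolation=2)])[:,:,::-1])
E
```

```text
[ 0.5212 -0.0962  0.1211] [ 0.07 -0.75 -0.66] 0.024983363801903795
```

View pics/c6.png

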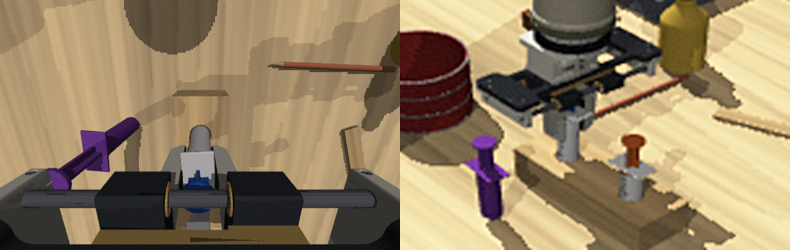

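Blue is lifted. Next I'll raise it clear and level the tool.

Request:
carry_out(moves=[[-0.0015,0,-0.03,0,0,0,-1],[-0.003,0,-0.06,0,0,0,-1],[-0.0045,0,-0.09,0,0.02,0,-1],[-0.006,0,-0.12,0,0.05,0,-1],[-0.006,0,-0.12,0,0.05,0,-1],[-0.006,0,-0.12,0,0.05,0,-1]])

```text
clock: 9.7
position: [0.5202, -0.096, 0.2396]
tool_rot: [0.0, 1.0, -0.0, 0.0]
contact_force: [-0.6, 0.1, -1.5]
width: 0.0254
```

```bash
python3 - <<'E'
from h import *
s=robot.sense();print(s['position'].round(4),s['tool_rot'].round(3),s['contact_force'].round(2),s['width'])
c=snap('wrist','w7.png');w=wristcam(c,s);print(proj(w,[[.49,.142,.11],[.49,.080,.11],[.428,.142,.11]]).round())
E
```

```text
[ 0.5202 -0.096   0.2396] [ 0.  1. -0.  0.] [-0.57  0.14 -1.49] 0.025365380212421743
[[ 278. -101.]
 [ 281.   -8.]
 [ 198. -102.]]
```

View pics/w7.png

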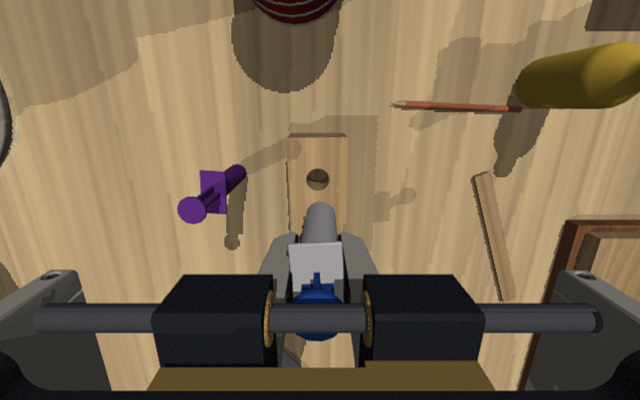

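The stand bore is empty and blue hangs straight in the jaws. I'll move towards the tin and look again.

Request:
carry_out(moves=[[0,-0.02,-0.01,0,0,0,-1],[0,-0.05,-0.02,0,0,0,-1],[-0.01,-0.08,-0.03,0,0,0,-1],[-0.02,-0.11,-0.03,0,0,0,-1],[-0.025,-0.13,-0.03,0,0,0,-1],[-0.025,-0.13,-0.03,0,0,0,-1],[-0.025,-0.13,-0.03,0,0,0,-1]])

```text
clock: 10.45
position: [0.4952, 0.0338, 0.2683]
tool_rot: [0.0, 1.0, 0.0, -0.001]
contact_force: [0.6, -1.1, -1.1]
width: 0.0252
```

```bash
python3 - <<'E'
from h import *
s=robot.sense();print(s['position'].round(4),s['tool_rot'].round(3),s['contact_force'].round(2),s['width'])
c=snap('wrist','w8.png');w=wristcam(c,s)
t=np.linspace(0,6.28,80);
im=c['img'].copy()
for p in proj(w,np.c_[.492+.062*np.cos(t),.143+.062*np.sin(t),0*t+.11]): cv2.circle(im,tuple(int(v) for v in p),1,(0,255,0),-1)
cv2.imwrite('pics/w8b.png',im[:,:,::-1])
E
```

```text
[0.4952 0.0338 0.2683] [ 0.     1.     0.    -0.001] [ 0.62 -1.07 -1.14] 0.02523728154681744
```

View pics/w8b.png

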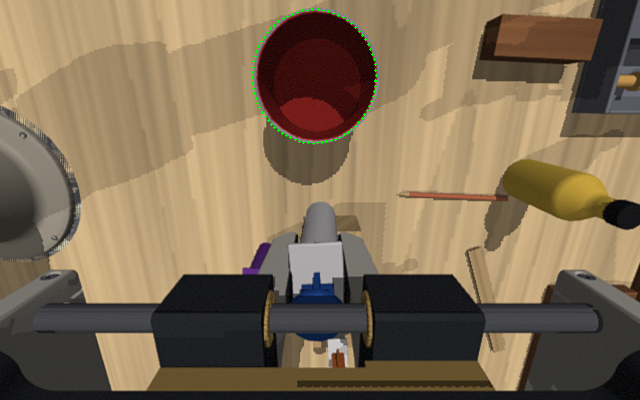

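The projected rim circle at (0.492, 0.143) matches the tin at (315,77). I'll move over its centre and lower in.

Request:
carry_out(moves=[[-0.001,-0.03,0,0,0,0,-1],[-0.002,-0.065,0,0,0,0,-1],[-0.003,-0.095,0,0,0,0,-1],[-0.003,-0.109,0,0,0,0,-1],[-0.003,-0.109,0.01,0,0,0,-1],[-0.003,-0.109,0.04,0,0,0,-1],[-0.003,-0.109,0.08,0,0,0,-1],[-0.003,-0.109,0.12,0,0,0,-1],[-0.003,-0.109,0.15,0,0,0,-1],[-0.003,-0.109,0.17,0,0,0,-1],[-0.003,-0.109,0.178,0,0,0,-1],[-0.003,-0.109,0.178,0,0,0,-1]])

```text
clock: 11.7
position: [0.492, 0.1412, 0.0903]
tool_rot: [0.001, 1.0, -0.001, -0.001]
contact_force: [-0.2, 0.0, -0.8]
width: 0.0252
```

```bash
python3 - <<'E'
from h import *
s=robot.sense();print(s['position'].round(4),s['contact_force'].round(2),s['width'])
b=snap('side','s9.png')['img'][130:260,200:350];a=snap('wrist','w9.png')['img']
cv2.imwrite('pics/c9.png',np.hstack([cv2.resize(a,(400,250)),cv2.resize(b,(390,250),interpolation=2)])[:,:,::-1])
E
```

```text
[0.492  0.1412 0.0903] [-0.22  0.04 -0.83] 0.025231796885887243
```

View pics/c9.png

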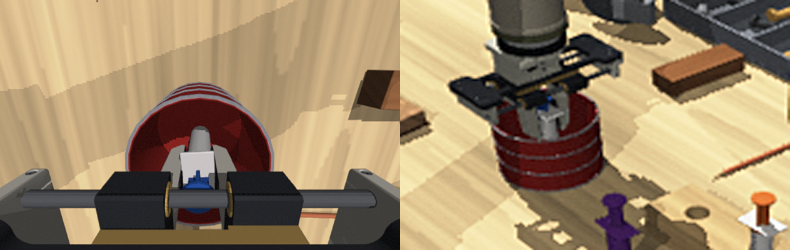

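Blue is inside the tin. I'll open part-way, since fully open fingers would hit the wall.

Request:
carry_out(moves=[[0,0,0,0,0,0,0.2],[0,0,0,0,0,0,0.2],[0,0,0,0,0,0,0.2],[0,0,0,0,0,0,0.2],[0,0,0,0,0,0,0.2],[0,0,0,0,0,0,0.2],[0,0,0,0,0,0,0.2],[0,0,-0.01,0,0,0,0.2],[0,0,-0.02,0,0,0,0.2],[0,0,-0.035,0,0,0,0.2],[0,0,-0.05,0,0,0,0.2]])

```text
clock: 12.9
position: [0.4925, 0.143, 0.1428]
tool_rot: [-0.0, 1.0, -0.0, 0.0]
contact_force: [-0.5, -0.3, -0.5]
width: 0.0557
```

```bash
python3 - <<'E'
from h import *
s=robot.sense();print(s['position'].round(4),s['contact_force'].round(2),s['width'])
b=snap('side','s10.png')['img'][130:260,200:350];a=snap('wrist','w10.png')['img']
cv2.imwrite('pics/c10.png',np.hstack([cv2.resize(a,(400,250)),cv2.resize(b,(390,250),interpolation=2)])[:,:,::-1])
E
```

```text
[0.4925 0.143  0.1428] [-0.49 -0.33 -0.5 ] 0.05574618160808852
```

View pics/c10.png

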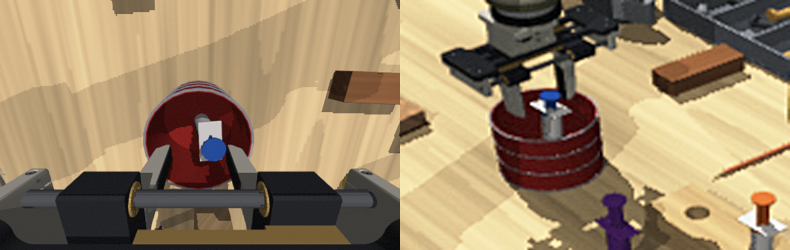

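Blue is released and leaning in the tin. I'll rise and go to the orange, closing the jaws.

Request:
carry_out(moves=[[0,0,-0.04,0,0,0,0.2],[0,0,-0.08,0,0,0,0.2],[0,0.01,-0.11,0,0,0,-0.2],[0.005,0.04,-0.115,0,0,0,-1],[0.01,0.085,-0.115,0,0,0,-1],[0.015,0.13,-0.115,0,0,0,-1],[0.02,0.175,-0.115,0,0,0,-1],[0.025,0.22,-0.115,0,0,0,-1],[0.028,0.26,-0.115,0,0,0,-1],[0.028,0.3,-0.115,0,0,0,-1],[0.028,0.328,-0.115,0,0,0,-1],[0.028,0.338,-0.115,0,0,0,-1],[0.028,0.338,-0.1,0,0,0,-1],[0.028,0.338,-0.1,0,0,0,-1]])

```text
clock: 14.4
position: [0.5196, -0.1941, 0.2401]
tool_rot: [-0.001, 1.0, 0.0, -0.001]
contact_force: [-1.0, 0.4, 0.1]
width: 0.0002
```

```bash
python3 - <<'E'
from h import *
s=robot.sense();print(s['clock'],s['position'].round(4),s['contact_force'].round(2),s['width'])
c=snap('wrist','w11.png');w=wristcam(c,s);print(proj(w,[[.521,-.195,.168]]),blobs(c['img'],5,14,190,(280,150,360,270),100))
b=snap('side','s11.png')['img'][140:300,200:400]
cv2.imwrite('pics/c11.png',np.hstack([cv2.resize(c['img'],(400,250)),cv2.resize(b,(390,250),interpolation=2)])[:,:,::-1])
E
```

```text
14.4 [ 0.5196 -0.1941  0.2401] [-0.96  0.42  0.12] 0.0002107861968235853
[[318.71987305 214.22127808]] [([306, 192, 29, 35, 622], [320.1, 212.7]), ([313, 197, 3, 3, 7], [314.0, 197.9])]
```

View pics/c11.png

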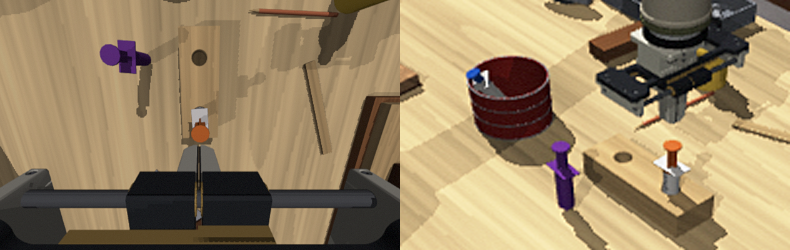

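Blue lies leaning inside the tin, and the orange disc is directly under the fingertips. Pressing through its free stroke.

Request:
carry_out(moves=[[0.0015,0.001,0.02,0,0,0,-1],[0.0015,0.001,0.04,0,0,0,-1],[0.0015,0.001,0.05,0,0,0,-1],[0.0015,0.001,0.053,0,0,0,-1],[0.0015,0.001,0.056,0,0,0,-1],[0.0015,0.001,0.059,0,0,0,-1],[0.0015,0.001,0.062,0,0,0,-1],[0.0015,0.001,0.064,0,0,0,-1]])

```text
clock: 15.3
position: [0.5222, -0.1961, 0.1777]
tool_rot: [0.0, 1.0, -0.0, 0.0]
contact_force: [0.1, 0.3, 1.2]
width: 0.0003
```

Request:
carry_out(moves=[[0,0,0.002,0,0,0,-1],[0,0,0.004,0,0,0,-1],[0,0,0.006,0,0,0,-1],[0,0,0.008,0,0,0,-1],[0,0,0.01,0,0,0,-1],[0,0,0.011,0,0,0,-1]])

```text
clock: 15.9
position: [0.5219, -0.196, 0.1662]
tool_rot: [-0.0, 1.0, 0.0, -0.0]
contact_force: [-0.0, -0.5, 1.2]
width: 0.0003
```

Request:
carry_out(moves=[[0,0,0.001,0,0,0,-1],[0,0,0.002,0,0,0,-1]])

```text
clock: 16.1
position: [0.5219, -0.196, 0.1644]
tool_rot: [0.0, 1.0, 0.0, -0.0]
contact_force: [-0.2, -1.0, 1.2]
width: 0.0004
```

Request:
carry_out(moves=[[0,0,0.0005,0,0,0,-1],[0,0,0.001,0,0,0,-1]])

```text
clock: 16.3
position: [0.522, -0.196, 0.1635]
tool_rot: [0.0, 1.0, -0.0, 0.0]
contact_force: [-0.1, 0.1, 1.6]
width: 0.0004
```

Request:
carry_out(moves=[[0,0,0.0005,0,0,0,-1],[0,0,0.001,0,0,0,-1]])

```text
clock: 16.5
position: [0.5219, -0.196, 0.1625]
tool_rot: [0.0, 1.0, 0.0, 0.0]
contact_force: [0.4, 0.0, 1.7]
width: 0.0003
```

Request:
carry_out(moves=[[0,0,0.0005,0,0,0,-1],[0,0,0.001,0,0,0,-1]])

```text
clock: 16.7
position: [0.5219, -0.196, 0.1615]
tool_rot: [0.0, 1.0, 0.0, -0.0]
contact_force: [0.5, -0.1, 0.3]
width: 0.0003
```

Request:
carry_out(moves=[[0,0,0.0005,0,0,0,-1],[0,0,0.001,0,0,0,-1]])

```text
clock: 16.9
position: [0.5221, -0.1961, 0.1606]
tool_rot: [0.0, 1.0, 0.0, 0.0]
contact_force: [-0.8, 0.3, 3.1]
width: 0.0003
```

Request:
carry_out(moves=[[0,0,0.0005,0,0,0,-1],[0,0,0.001,0,0,0,-1]])

```text
clock: 17.1
position: [0.5223, -0.1961, 0.1598]
tool_rot: [0.0, 1.0, 0.0, 0.0]
contact_force: [-0.3, -0.2, 6.7]
width: 0.0001
```

Request:
carry_out(moves=[[0,0,0.0004,0,0,0,-1]])

```text
clock: 17.2
position: [0.5224, -0.1962, 0.1595]
tool_rot: [0.0, 1.0, 0.0, 0.001]
contact_force: [0.1, -0.3, 7.4]
width: 0.0004
```

Request:
carry_out(moves=[[0,0,0.0003,0,0,0,-1]])

```text
clock: 17.3
position: [0.5225, -0.1962, 0.1593]
tool_rot: [0.0, 1.0, -0.0, 0.001]
contact_force: [-0.5, -0.0, 8.1]
width: 0.0001
```

Orange also stiffened, from about 26 mm of travel, and reached 8.1 N at about 28 mm. It is a reject too. Backing off and opening.

Request:
carry_out(moves=[[0,0,-0.02,0,0,0,-1],[0,0,-0.05,0,0,0,0.3],[0,0,-0.08,0,0,0,0.3],[0,0,-0.08,0,0,0,0.3],[0,0,-0.08,0,0,0,0.3],[0,0,-0.08,0,0,0,0.3],[0,0,-0.08,0,0,0,0.3],[0,0,-0.08,0,0,0,0.3],[0,0,-0.08,0,0,0,0.3]])

```text
clock: 18.2
position: [0.5217, -0.196, 0.2382]
tool_rot: [-0.0, 1.0, 0.0, -0.001]
contact_force: [-0.1, 0.0, 0.3]
width: 0.0586
```

```bash
python3 - <<'E'
from h import *
s=robot.sense();c=snap('wrist','w12.png'); print(s['clock'],s['position'].round(4),s['contact_force'].round(2),s['width'])
w=wristcam(c,s); print(proj(w,[[.522,-.196,.149]]).round(1),blobs(c['img'],5,14,190,(280,150,360,270),100))
b=snap('side','s12.png')['img'][140:300,200:400]
cv2.imwrite('pics/c12.png',np.hstack([cv2.resize(c['img'],(400,250)),cv2.resize(b,(390,250),interpolation=2)])[:,:,::-1])
E
```

```text
18.2 [ 0.5217 -0.196   0.2382] [-0.07  0.04  0.31] 0.05860826973835161
[[317.3 206.3]] [([302, 188, 26, 26, 500], [314.8, 201.3])]
```

View pics/c12.png

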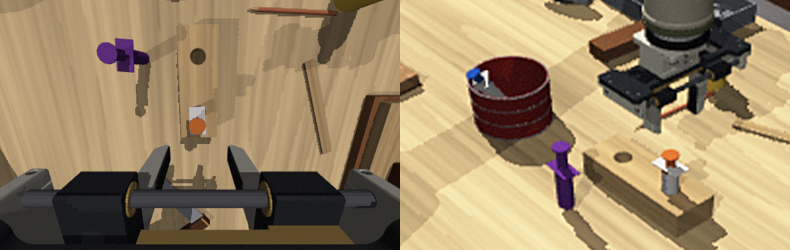

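```bash
python3 - <<'E'
from h import *
a=cv2.imread('pics/w12.png')[150:280,240:400]
cv2.imwrite('pics/c12b.png',cv2.resize(a,(800,650)[:2] if 0 else (720,585),interpolation=2))
E
```

```text
(no output)
```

View pics/c12b.png

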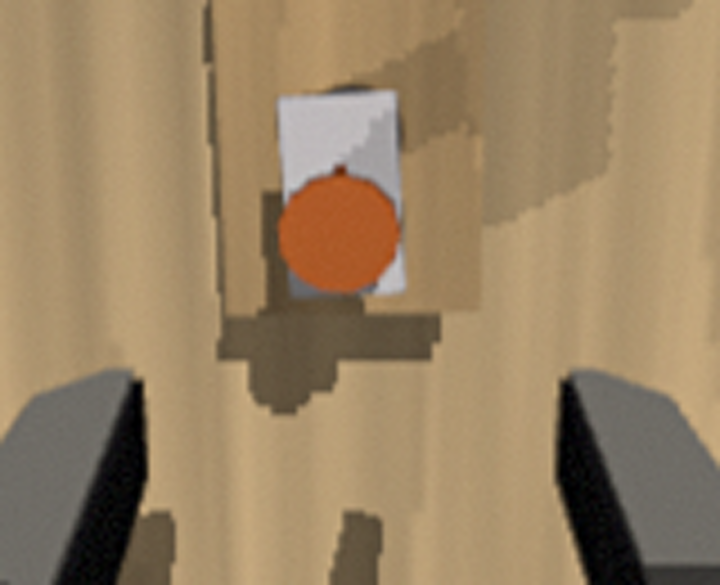

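Request:
carry_out(moves=[[-0.0015,0,0.03,0,0,-0.03,0.3],[-0.0015,0,0.065,0,0,-0.03,0.3],[-0.0015,0,0.095,0,0,-0.03,0.3],[-0.0015,0,0.115,0,0,-0.03,0.3],[-0.0015,0,0.13,0,0,-0.03,0.3],[-0.0015,0,0.142,0,0,-0.03,0.3],[-0.0015,0,0.148,0,0,-0.03,0.3],[-0.0015,0,0.148,0,0,-0.03,0.3]])

```text
clock: 19.1
position: [0.5203, -0.1959, 0.0903]
tool_rot: [-0.0, 1.0, 0.015, -0.0]
contact_force: [0.8, -0.1, 0.5]
width: 0.0606
```

Request:
carry_out(moves=[[0,0,0,0,0,0,-1],[0,0,0,0,0,0,-1],[0,0,0,0,0,0,-1],[0,0,0,0,0,0,-1],[0,0,0,0,0,0,-1],[0,0,0,0,0,0,-1],[0,0,0,0,0,0,-1],[0,0,0,0,0,0,-1]])

```text
clock: 19.9
position: [0.5206, -0.1961, 0.091]
tool_rot: [0.0, 1.0, 0.015, 0.0]
contact_force: [-0.5, -0.2, 4.3]
width: 0.0253
```

```bash
python3 - <<'E'
from h import *
s=robot.sense();print(s['clock'],s['position'].round(4),s['contact_force'].round(2),s['width'])
b=snap('side','s13.png')['img'][140:300,200:400];a=snap('wrist','w13.png')['img']
cv2.imwrite('pics/c13.png',np.hstack([cv2.resize(a,(400,250)),cv2.resize(b,(390,250),interpolation=2)])[:,:,::-1])
E
```

```text
19.9 [ 0.5206 -0.1961  0.091 ] [-0.49 -0.15  4.27] 0.025265507098024054
```

View pics/c13.png

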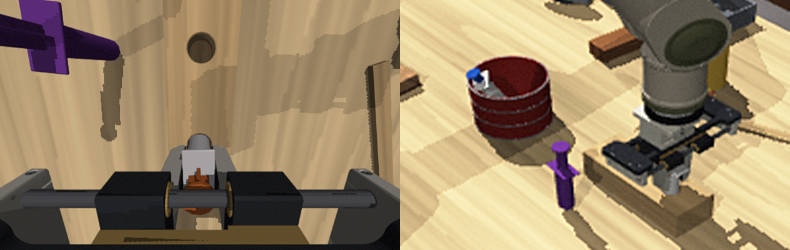

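Gripped (25 mm). Lifting straight up and levelling the yaw.

Request:
carry_out(moves=[[0,0,-0.01,0,0,0,-1],[0,0,-0.03,0,0,0,-1],[0,0,-0.06,0,0,0,-1],[0,0,-0.1,0,0,0.03,-1],[0,0,-0.14,0,0,0.03,-1],[0,0,-0.17,0,0,0.03,-1],[0,0,-0.185,0,0,0.03,-1],[0,0,-0.185,0,0,0.03,-1]])

```text
clock: 20.8
position: [0.5211, -0.1963, 0.2784]
tool_rot: [0.001, 1.0, -0.0, 0.002]
contact_force: [0.6, 0.9, -0.1]
width: 0.0253
```

Request:
carry_out(moves=[[0,-0.03,0,0,0,0,-1],[0,-0.07,0,0,0,0,-1],[-0.005,-0.11,0,0,0,0,-1],[-0.01,-0.15,0,0,0,0,-1],[-0.015,-0.19,0,0,0,0,-1],[-0.02,-0.22,0,0,0,0,-1],[-0.02,-0.24,0,0,0,0,-1],[-0.02,-0.25,0,0,0,0,-1],[-0.02,-0.25,0,0,0,0,-1]])

```text
clock: 21.7
position: [0.5, 0.0549, 0.2751]
tool_rot: [0.0, 1.0, 0.001, -0.001]
contact_force: [-0.0, 0.1, -0.9]
width: 0.0252
```

```bash
python3 - <<'E'
from h import *
s=robot.sense();print(s['clock'],s['position'].round(4),s['tool_rot'].round(3),s['contact_force'].round(2),s['width'])
c=snap('wrist','w14.png');w=wristcam(c,s)
print(blobs(c['img'],100,122,120,(200,0,420,200)), onz(w,(315,60),.11))
E
```

```text
21.7 [0.5    0.0549 0.2751] [ 0.     1.     0.001 -0.001] [-0.03  0.05 -0.93] 0.025239399241491198
[([256, 60, 24, 26, 468], [266.9, 72.9])] [0.49752131 0.18411617 0.11      ]
```

View pics/w14.png

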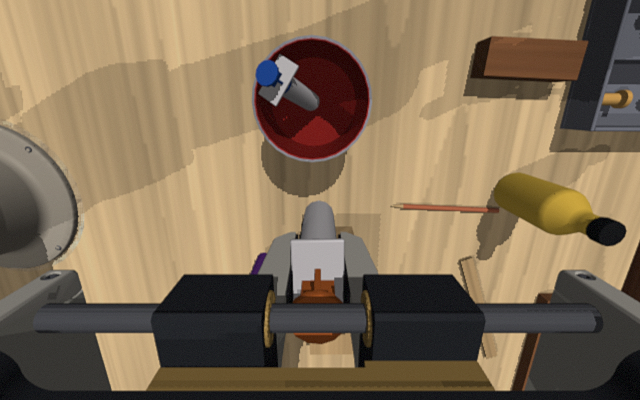

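Orange hangs in the jaws, and blue leans to the upper left in the tin with its disc at (267,73). I'll check where the free room is.

```bash
python3 - <<'E'
from h import *
s=robot.sense();c=dict(np.load('pics/w14.png.npz'));w=wristcam(c,s)
for uv,z in (((262,98),.1),((272,104),.1),((298,65),.1),((317,107),.02),((267,73),.125),((312,99),.11)): print(uv,z,(onz(w,uv,z)-[.492,.143,0]).round(3))
E
```

```text
(262, 98) 0.1 [-0.051  0.004  0.1  ]
(272, 104) 0.1 [-0.041 -0.002  0.1  ]
(298, 65) 0.1 [-0.012  0.036  0.1  ]
(317, 107) 0.02 [ 0.008 -0.006  0.02 ]
(267, 73) 0.125 [-0.041  0.026  0.125]
(312, 99) 0.11 [0.003 0.003 0.11 ]
```

Request:
carry_out(moves=[[-0.002,-0.03,0,0,0,0,-1],[-0.004,-0.055,0,0,0,0,-1],[-0.004,-0.063,0,0,0,0,-1],[-0.004,-0.063,0.02,0,0,0,-1],[-0.004,-0.063,0.06,0,0,0,-1],[-0.004,-0.063,0.1,0,0,0,-1],[-0.004,-0.063,0.13,0,0,0,-1],[-0.004,-0.063,0.15,0,0,0,-1],[-0.004,-0.063,0.165,0,0,0,-1],[-0.004,-0.063,0.173,0,0,0,-1],[-0.004,-0.063,0.173,0,0,0,-1]])

```text
clock: 22.85
position: [0.4962, 0.1156, 0.1019]
tool_rot: [0.001, 1.0, -0.001, -0.001]
contact_force: [-0.2, 0.0, -0.6]
width: 0.0248
```

```bash
python3 - <<'E'
from h import *
s=robot.sense();print(s['clock'],s['position'].round(4),s['contact_force'].round(2),s['width'])
b=snap('side','s15.png')['img'][130:260,200:350];a=snap('wrist','w15.png')['img']
cv2.imwrite('pics/c15.png',np.hstack([cv2.resize(a,(400,250)),cv2.resize(b,(390,250),interpolation=2)])[:,:,::-1])
E
```

```text
22.85 [0.4962 0.1156 0.1019] [-0.22  0.05 -0.56] 0.024787342304439353
```

View pics/c15.png

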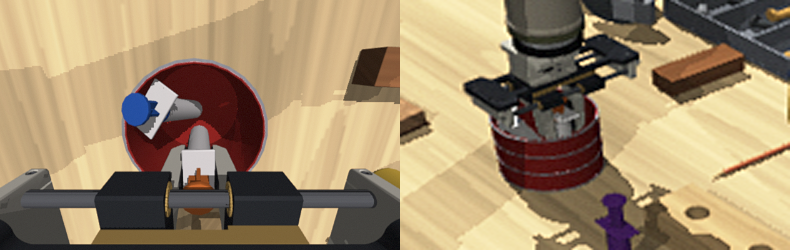

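Orange is in the tin clear of blue, with no contact. Releasing part-way, then rising.

Request:
carry_out(moves=[[0,0,0,0,0,0,-0.15],[0,0,0,0,0,0,-0.15],[0,0,0,0,0,0,-0.15],[0,0,0,0,0,0,-0.15],[0,0,0,0,0,0,-0.15],[0,0,-0.01,0,0,0,-0.15],[0,0,-0.025,0,0,0,-0.1],[0,0,-0.045,0,0,0,0.2],[0,0,-0.08,0,0,0,0.2],[0,0,-0.12,0,0,0,0.2],[0,0,-0.15,0,0,0,0.2],[0,0.03,-0.16,0,0,0,0.2],[0,0.07,-0.16,0,0,0,0.2],[0,0.08,-0.16,0,0,0,0.2],[0,0.08,-0.16,0,0,0,0.2]])

```text
clock: 24.45
position: [0.4962, 0.0354, 0.2634]
tool_rot: [0.0, 1.0, -0.002, 0.0]
contact_force: [-0.2, 0.1, -0.2]
width: 0.0556
```

```bash
python3 - <<'E'
from h import *
s=robot.sense();print(s['clock'],s['position'].round(4),s['contact_force'].round(2),s['width'])
b=snap('side','s16.png')['img'];a=snap('wrist','w16.png')['img'][0:200,200:430]
cv2.imwrite('pics/c16.png',np.hstack([cv2.resize(a,(345,300)),cv2.resize(b[120:300,170:443],(455,300),interpolation=2)])[:,:,::-1])
snap('scene','sc16.png')
E
```

```text
24.45 [0.4962 0.0354 0.2634] [-0.16  0.11 -0.23] 0.055564873618247954
```

View pics/c16.png

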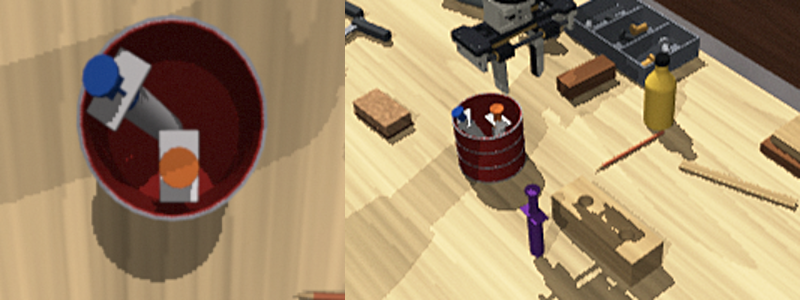

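View pics/sc16.png

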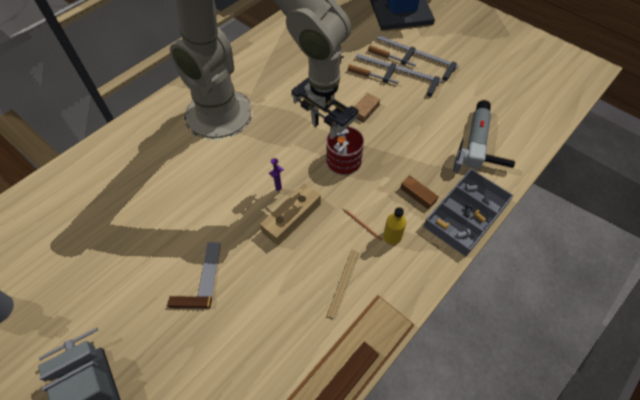

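Both syringes are in the tin and the stand is empty. The purple syringe and everything else look unmoved. I'll wait one second and look again.

Request:
carry_out(moves=[[0,0,0,0,0,0,0.2],[0,0,0,0,0,0,0.2],[0,0,0,0,0,0,0.2],[0,0,0,0,0,0,0.2],[0,0,0,0,0,0,0.2],[0,0,0,0,0,0,0.2],[0,0,0,0,0,0,0.2],[0,0,0,0,0,0,0.2],[0,0,0,0,0,0,0.2],[0,0,0,0,0,0,0.2]])

```text
clock: 25.6
position: [0.4964, 0.0369, 0.2628]
tool_rot: [0.0, 1.0, -0.0, 0.0]
contact_force: [-0.1, -0.2, 0.4]
width: 0.0561
```

```bash
python3 - <<'E'
from h import *
a0=cv2.imread('pics/w16.png')[0:200,200:430]
a=snap('wrist','w17.png')['img'][0:200,200:430]
cv2.imwrite('pics/c17.png',np.hstack([a0,a[:,:,::-1]]))
c=snap('side','s17.png')['img'];s0=dict(np.load('pics/side0.png.npz'))['img']
print('purple',blobs(s0,130,150,100,(270,220,295,280)),blobs(c,130,150,100,(270,220,295,280)))
E
```

```text
purple [([275, 230, 17, 45, 289], [283.0, 250.4])] [([278, 231, 9, 7, 51], [282.0, 233.9]), ([275, 239, 17, 36, 224], [283.2, 254.7])]
```

View pics/c17.png

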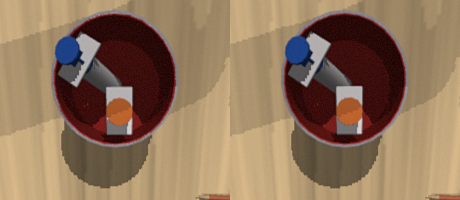

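The two views are identical, so the tin contents are at rest, and the purple syringe has not moved. Handing in.

```bash
python3 -c "
from workcell import robot
print(robot.job_done())"
```

```text
the job is handed in; nothing more can be done
None
```

Both syringes stiffened short of home, so both are now in the red reject tin and the stand is empty. I handed the job in at about 26 s.

- **Blue (tried first):** it stiffened from about 30 mm of travel. I stopped at 7.8 N and about 32 mm, then put it in the tin.
- **Orange:** it stiffened from about 26 mm of travel. I stopped at 8.1 N and about 28 mm, then put it in the tin.

**Last checks:**
- Two wrist views about a second apart showed both syringes lying still inside the tin.
- The purple look-alike is at the same pixels as at the start, and nothing else looks moved.
- When the jaws closed on orange, the force briefly read 4.3 N upward. That is well under the limits, and it was gone after the lift.
- No check failed. The cameras disagreed by about 2–3 mm in x, which is about their calibration accuracy, and I corrected for that using the wrist view.

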